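Lock a label roll on its spindle with a press-on C-clip

ROBOT

A 6-joint arm with a two-finger parallel gripper is mounted at the origin on the work surface. World frame = base frame: x ahead of the robot, y to its left, z up, the work surface at z = 0. Lengths are in m, angles in degrees, forces in N, time in s.
With the tool pointing down it reaches from about 0.3 to 0.875 m from the base axis. Payload 6.4 kg.
Tool frame: the origin (TCP) lies on the mounting face of the last link; the fingertips stand 173 mm ahead of it and the grasp point (between the pads) lies 155 mm ahead of it (r.grip_depth is the distance from the TCP to the grasp point, in m); x points along the fingers, y is the direction in which the jaws open and shut, and the axes are right-handed (so a half turn about x gives the same grasp; the last joint's range is limited). The gripper opens to 85 mm and grips with 20 to 120 N. Pads are 22 mm wide; open, the fingers measure 114 mm over their backs; the gripper's body (76 mm by 85 mm) begins 54 mm behind the grasp point. The pads swing forward as they close: fully open they stand 13 mm farther back than shut.
Start: joints at [-77.195, 10.359, 92.074, -0, 77.567, -11.82], TCP at [0.24, -0.523, 0.405] pointing down, gripper open.
Joint ranges: [-171.53, 171.53], [-51.25, 118.39], [17.06, 147.69], [-65.23, 245.23], [0, 150.52], [-178.68, 178.68]. Speed limits (degrees/s): [147.25, 147.25, 172.46, 180, 180, 180].

INTERFACE

Orientations are given as a 3x3 rotation matrix whose columns are the frame's x, y, z axes.
In Python, from workcell import r gives the robot as it stands. The module is installed in compiled form; this text tells all that it offers. Calls block until the motion is done:
- r.move_to(position, orientation): joint-space move of the TCP to a pose.
- r.movel(position, frame=None, rate=0.15, threshold=None): straight line of the TCP; frame=None keeps the orientation; rate is the mean speed in m/s. With threshold (N) it stops when the force on the tool has changed by that much, and returns True; else False.
- r.set_joints(angles): joint-space move.
- r.command_gripper(opening, strength=None): opening from 0.0 (shut) to 1.0 (fully open); strength is the grip in N (None keeps the last); returns when the fingers have stopped.
- r.dwell(seconds).
- r.inverse_kinematics(position, orientation): joint angles nearest the present ones, or None.
- r.sense(): the state.
- r.get_image(name): name is "side" or "top" or "wrist"; returns the picture (480x640x3 uint8, red, green, blue); there is no depth.
- r.get_calibration(name): a dict with "K" (3x3 intrinsics, pixels), "R" (3x3) and "t" (3): a world point X has camera coordinates R X + t; the wrist camera has in their place "hand_eye" (4x4, takes a point from camera to tool coordinates, whose origin is the TCP and whose axes are the tool frame's). Camera axes: x right, y down, z forward; pixel columns grow to the right and rows downward; lengths in m; the calibration is good to about 2 mm. A picture is of the moment at which its call begins: read the wrist's pose just before it. get_calibration takes no time and is no camera call.
A pose or a line that the arm cannot do raises r.Unreachable and nothing moves.
- r.hand_in(): hands the job in, once; it reports no verdict.
The state is a dict: "time": time; "joints": joint angles; "qvel": joint speeds; "effort": joint torques, N m; "tool_pos": TCP position; "tcp_rot": TCP orientation; "force": force on the tool from outside, world axes, zero at the start; "wrist_torque": the same for the moment, N m; "opening": opening from 0.0 (shut) to 1.0 (fully open).
Only numpy, scipy, OpenCV 4.12 (cv2) and the standard library are available. Lean on these libraries where they do the work, as an engineer would, in place of code of your own. Each camera call takes 0.05 s, during which the arm holds its last target.

TASK

Gently push the label roll along its spindle until it is fully home against the upright. Then take the larger grey C-clip by its tab and press it, mouth down, onto the spindle into the groove that you must feel for, until it snaps fully home astride the thin neck, without forcing it hard anywhere; let go of it there with the roll still home. Leave the small clip, the blue tape ring and the drinks can where they stand.

Things in the scene. Friction and masses are not known exactly. Their poses are not given: they have to be found in the camera images.
- holder: Dark steel roll holder, fixed. Origin: centre of the underside of its base plate (120 mm along x, 220 mm along y, 12 mm thick). At +y an upright plate (90 mm wide, 175 mm tall) with its inner face at y = +80 mm carries the steel spindle, which runs level along y above the origin to a free end at about y = -50 to -80 mm.
- spindle (a point): Point on the spindle's axis, 125 mm above the holder's origin; y runs along the spindle towards the upright, z up. Spindle 26 mm thick, with one groove 19 mm wide whose neck is 16 mm thick. The groove's middle is anywhere from y = -23 to +2 mm here: it is not measured, feel for it. Two spring balls at the neck's sides (21 mm across) resist the clip with 5 to 15 N, then snap into its bore.
- roll (a joint): How far the white paper label roll (100 mm diameter, 50 mm wide, on the spindle) stands out from its home against the upright, in m: 0 is home, at most 0.046. It slides along the spindle with about 2 N of friction, and must not be pushed with more than 40 N.
- roll_face (a point): Centre of the roll's outer face (towards the spindle's free end), on the spindle's axis; its y axis points along the spindle towards the upright, the way to push. With the roll home it is at y = +30 mm from point spindle.
- clip_mid (a point): The larger grey plastic C-clip, 66.5 mm tall, about 60 g, standing on the table on its two flared feet, mouth down. The point is its centre, half-way up (33 mm). y is its bore's axis, z up along the tab. 16 mm thick along y; ring 34 mm wide along x, bore 22 mm, mouth gap 18 mm, flaring to 37 mm at the feet. It breaks if pressed on the spindle with over about 40 N (70 N summed over both flares).
- clip_tab (a point): Centre of the larger clip's grip tab: 18 mm wide along x, 16 mm along y, 34 mm tall, 49.5 mm above the feet; below it the ring is wider. Axes as clip_mid. On the spindle outside the groove the clip's flares ride with this point about 49 mm above the spindle's axis; seated on the neck, 31 mm above it; when the lips meet the balls, about 38 to 42 mm.
- small_clip_mid (a point): A smaller grey C-clip (48 mm tall, gap 10.5 mm, 14 mm tab) of the same shape, too narrow for this spindle: leave it. The point is its centre, half-way up.
- tape_mid (a point): Centre of the blue tape ring, 90 mm across and 45 mm tall, lying flat: leave it.
- can: Blue drinks can, 66 mm across and 122 mm tall, origin at the centre of its underside: leave it.

How it is judged (in metres and radians):
On the way, in this order (a step that is already met when the one before it is completed fails the run):
1. the label roll is pushed home against the upright (value of joint roll below 0.003 m), for 0.2 s.
2. the larger clip is seated on the neck in the spindle's groove (z of clip_mid in the frame of spindle between 0.0125 and 0.0175 m and x of clip_mid in the frame of spindle between -0.008 and 0.008 m and y of clip_mid in the frame of spindle between -0.034 and 0.012 m and angle between the y axis of clip_mid and the y axis of spindle, either way round below 0.2 rad and angle between clip_mid's own z axis and vertical below 0.25 rad and value of joint roll below 0.003 m), for 0.2 s.
At the end, for the whole second after the job is handed in: The larger clip sits fully home on the spindle's neck (height within 2.5 mm of seated), within 0.2 rad square to the spindle and 0.25 rad of upright, at rest, and the roll is within 3 mm of home (all of step 2 and linear speed of clip below 0.02 m/s); the robot touches nothing.
It fails at once if the clip is pressed or dragged on the holder, spindle or roll with more than 70 N summed over its contacts (contact force between clip and holder above 70 N or contact force between clip and rod above 70 N).
It fails at once if the roll is pushed with more than 40 N (contact force between roll and the arm above 40 N or contact force between roll and the fingers above 40 N).
It fails at once if the small clip, the tape ring or the can is moved more than 3 cm (distance of any of small_clip_mid, tape_mid, can from where it was at the start of the episode above 0.03 m).
It also fails if it takes over 72 s, if anything falls off the work surface, if the arm or the gripper's body presses on something with over 40 N, if the wrist force passes 120 N, or if a joint passes its speed limit or range.

## Working session

There is one attempt and no reset: what is moved stays moved. The work goes in short steps, each a Python script; the robot and the scene stay as the last script left them, time stands still between calls to the robot, and variables do not carry over. Pictures are saved under pics/ and viewed, and the job is handed in when it is done.

```bash
mkdir -p pics
cat > h.py <<'E'
from workcell import r
import numpy as np, cv2
def save(n,img): cv2.imwrite('pics/%s.png'%n, img[:,:,::-1])
E
python3 - <<'E'
from h import *
s=r.sense(); print(s['time'],s['tool_pos'],s['tcp_rot'],s['force'])
for n in ('side','top','wrist'):
    save(n+'0',r.get_image(n)); c=r.get_calibration(n); print(n,{k:np.round(v,4).tolist() for k,v in c.items()})
E
```

```text
0.0 [ 0.23954359 -0.52243013  0.40377312] [[-4.33176678e-04  4.16714264e-01 -9.09037422e-01]
 [ 1.72865742e-03 -9.09035837e-01 -4.16714361e-01]
 [-9.99998412e-01 -1.75192523e-03 -3.26583081e-04]] [ 0.82139122  0.10570541 -0.38128491]
side {'K': [[483.2514, 0.0, 320.4204], [0.0, 483.2514, 233.5454], [0.0, 0.0, 1.0]], 'R': [[-0.8216, -0.5698, 0.016], [-0.3529, 0.4863, -0.7993], [0.4477, -0.6624, -0.6007]], 't': [0.4225, 0.2993, 0.4841]}
top {'K': [[619.1467, 0.0, 320.2618], [0.0, 619.1467, 245.7682], [0.0, 0.0, 1.0]], 'R': [[0.0213, -0.9996, -0.0187], [-0.9961, -0.0196, -0.0858], [0.0854, 0.0205, -0.9961]], 't': [-0.0396, 0.5873, 1.0619]}
wrist {'K': [[377.3299, 0.0, 315.9331], [0.0, 377.3299, 232.7756], [0.0, 0.0, 1.0]], 'hand_eye': [[0.0, -0.266, 0.964, 0.0308], [1.0, -0.0004, -0.0001, 0.0002], [0.0005, 0.964, 0.266, -0.0679], [0.0, 0.0, 0.0, 1.0]]}
```

View pics/side0.png

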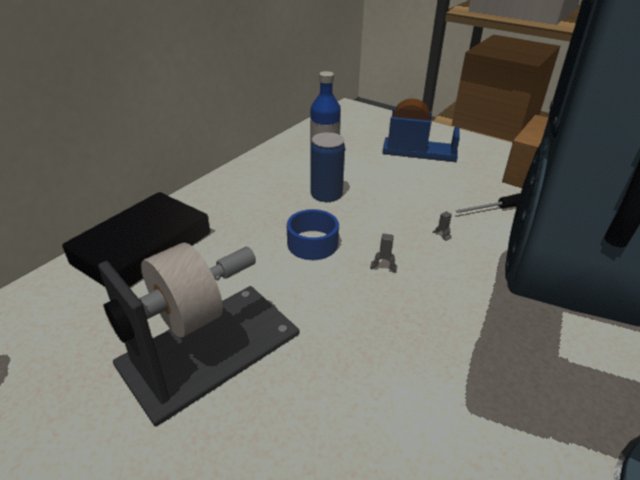

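View pics/top0.png

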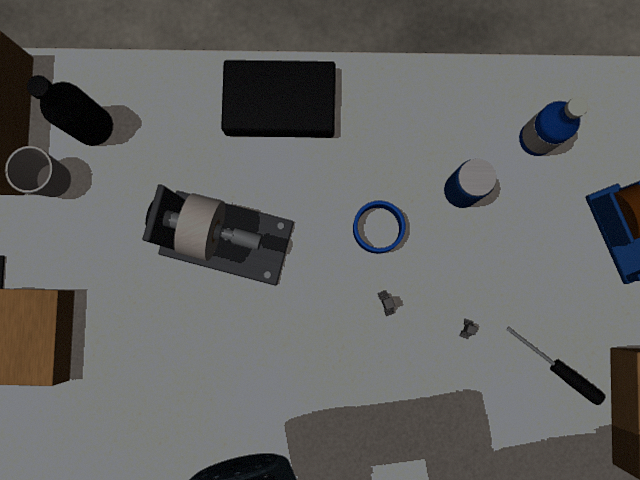

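View pics/wrist0.png

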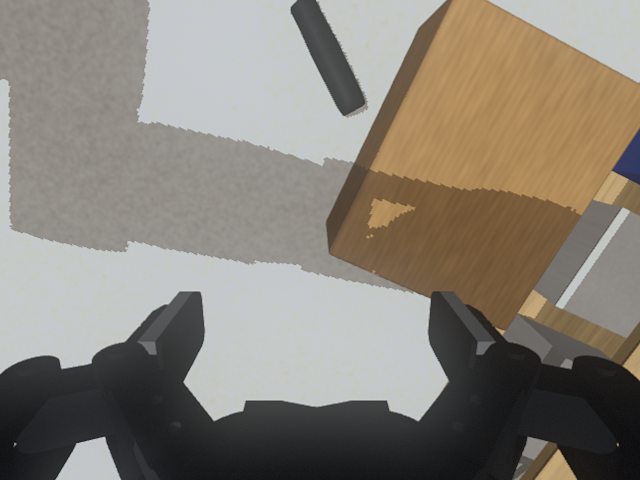

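Run:
```python
import cv2
t=cv2.imread('pics/top0.png'); s=cv2.imread('pics/side0.png')
def g(i): return cv2.convertScaleAbs(i,alpha=1.8,beta=20)
cv2.imwrite('pics/z1.png',g(cv2.resize(t[170:300,130:310],None,fx=4.4,fy=4.4,interpolation=cv2.INTER_CUBIC)))
cv2.imwrite('pics/z2.png',g(cv2.resize(t[270:350,360:490],None,fx=6,fy=6,interpolation=cv2.INTER_CUBIC)))
cv2.imwrite('pics/z3.png',g(cv2.resize(s[230:430,90:310],None,fx=3,fy=3,interpolation=cv2.INTER_CUBIC)))
```

```text
(no output)
```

View pics/z1.png

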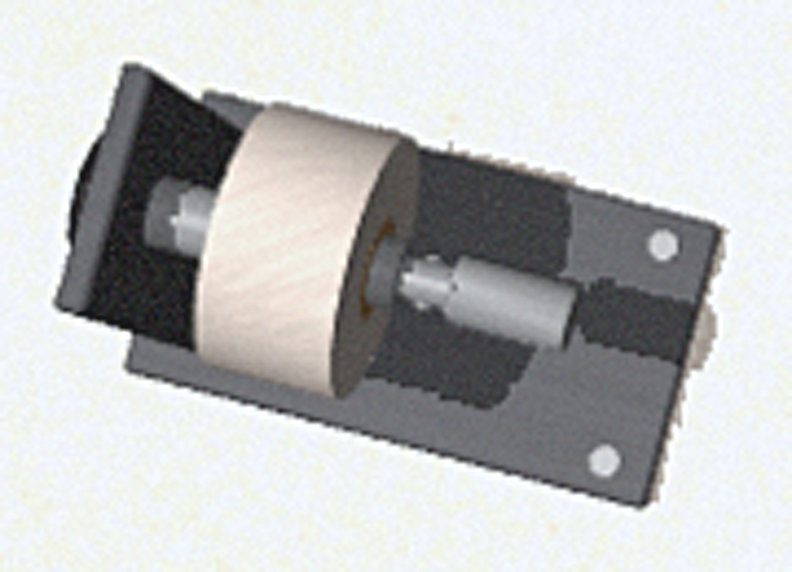

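View pics/z2.png

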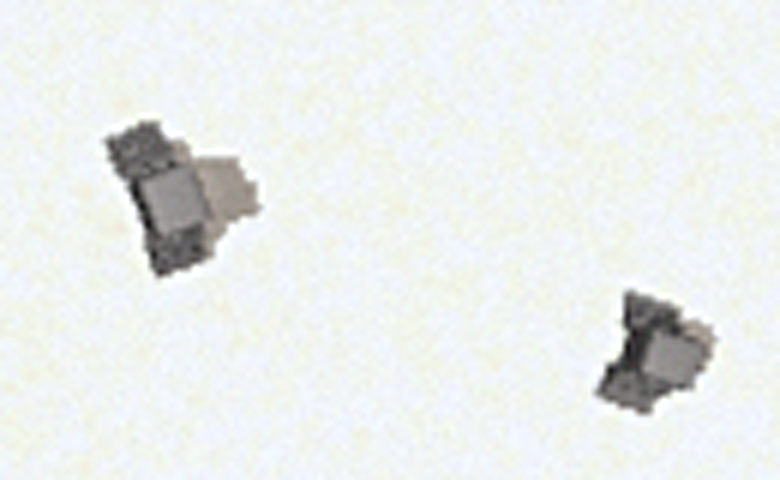

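View pics/z3.png

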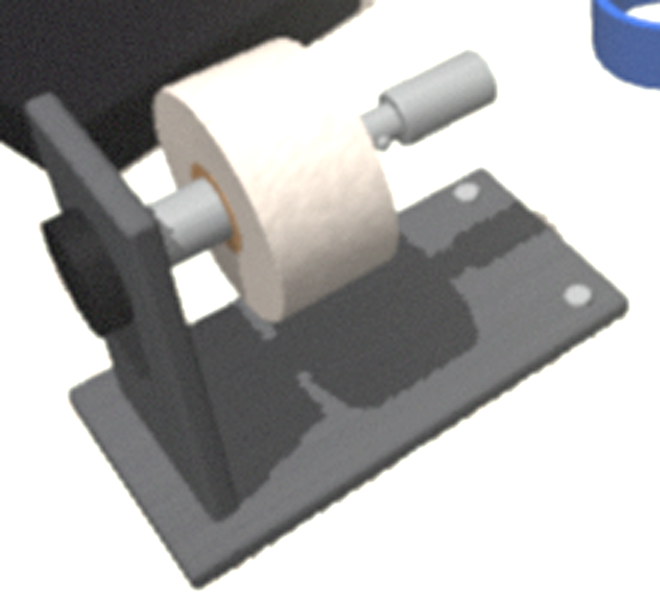

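```bash
cat >> h.py <<'E'
def ray(name,uv,pose=None):
    c=r.get_calibration(name); d=np.linalg.solve(c['K'],np.array([uv[0],uv[1],1.]))
    if name=='wrist':
        p,R=pose; H=c['hand_eye']; o=p+R@H[:3,3]; return o,R@(H[:3,:3]@d)
    return -c['R'].T@c['t'], c['R'].T@d
def onz(name,uv,z,pose=None):
    o,d=ray(name,uv,pose); return o+d*(z-o[2])/d[2]
E
python3 - <<'E'
from h import *
np.set_printoptions(precision=4,suppress=True)
z1=lambda u,v:(130+u/4.4,170+v/4.4)
z2=lambda u,v:(360+u/6,270+v/6)
z3=lambda u,v:(90+u/3,230+v/3)
C=[onz('top',z1(*p),.012) for p in [(718,222),(645,505),(130,370),(205,92)]]
print('corners',C)
for a,b in [(0,1),(1,2),(2,3),(3,0)]: print(np.linalg.norm(C[a]-C[b]))
c=np.mean(C,0); print('centre',c)
yd=(C[2]-C[1]+C[3]-C[0]);yd/=np.linalg.norm(yd); print('ydir',yd,np.degrees(np.arctan2(yd[1],yd[0])))
xd=np.array([yd[1],-yd[0],0])
# end of spindle etc at top line z=.138
for n,p in dict(endtop=(572,315),grooveouter=(455,283),grooveroll=(390,270)).items():
    q=onz('top',z1(*p),.125+.0)-c; print(n,q@xd,q@yd)
for n,p in dict(tab=(173,200)).items(): print('tab',onz('top',z2(*p),.0665))
f1,f2=onz('top',z2(135,148),.01),onz('top',z2(182,250),.01); print('feet',f1,f2,np.linalg.norm(f1-f2),(f1+f2)/2,np.degrees(np.arctan2(*(f1-f2)[1::-1])))
print('small tab',onz('top',z2(675,355),.048))
print('side tab top', onz('side',(387,237),.0665))
print('side corner',onz('side',z3(628,303),.012),onz('side',z3(485,172),.012))
print('tape',onz('top',(380,226),.045),'can',onz('top',(476,176),.122))
E
```

```text
corners [array([0.6335, 0.022 , 0.012 ]), array([0.5184, 0.0485, 0.012 ]), array([0.5686, 0.2589, 0.012 ]), array([0.683 , 0.2331, 0.012 ])]
0.11813326358587081
0.2163450550314321
0.11728953056678748
0.21684624350942128
centre [0.6009 0.1406 0.012 ]
ydir [0.2303 0.9731 0.    ] 76.68663130545235
endtop 0.0008257716178150035 -0.07570983189378155
grooveouter 0.0014881719783151805 -0.03140384168885935
grooveroll 0.00017050510118206798 -0.0071821551305669765
tab [ 0.4902 -0.1451  0.0665]
feet [ 0.5049 -0.1389  0.01  ] [ 0.4754 -0.1531  0.01  ] 0.03273704273032252 [ 0.4901 -0.146   0.01  ] 25.579226786536964
small tab [ 0.4496 -0.2884  0.048 ]
side tab top [ 0.487  -0.1417  0.0665]
side corner [0.5126 0.0542 0.012 ] [0.6242 0.0263 0.012 ]
tape [ 0.6225 -0.1303  0.045 ] can [ 0.697  -0.2773  0.122 ]
```

```bash
cat >> h.py <<'E'
np.set_printoptions(precision=4,suppress=True)
H0=np.array([0.6009,0.1406,0.]); A=np.radians(76.69)
yd=np.array([np.cos(A),np.sin(A),0]); xd=np.array([yd[1],-yd[0],0])
def Rdown(yaw):  # tool y at yaw (rad)
    y=np.array([np.cos(yaw),np.sin(yaw),0]); x=np.array([0,0,-1.]); return np.column_stack([x,y,np.cross(x,y)])
RS=Rdown(A-np.pi/2)
def sp(x,y,z): # grasp point in spindle coords (z above axis)-> TCP
    return H0+xd*x+yd*y+np.array([0,0,.125+z+r.grip_depth])
def tosp(p): 
    q=np.asarray(p)-H0; return np.array([q@xd,q@yd,q[2]-.125])
E
python3 - <<'E'
from h import *
print(r.grip_depth)
print(r.inverse_kinematics(sp(0,-.05,.1),RS), r.inverse_kinematics(np.array([.49,-.146,.06+.155]),Rdown(np.radians(25.6))))
r.move_to(sp(0,-.06,.10),RS)
s=r.sense(); print(s['time'],s['tool_pos'],s['force']); save('w1',r.get_image('wrist'))
E
```

```text
0.1547
[-2.5231 14.3456 90.2914 -0.     75.363  10.7869] [-29.9124  17.3963 108.5209  -0.      54.0829 -55.5124]
2.625 [0.5873 0.0813 0.3797] [ 0.1771 -0.5574  0.4705]
```

View pics/w1.png

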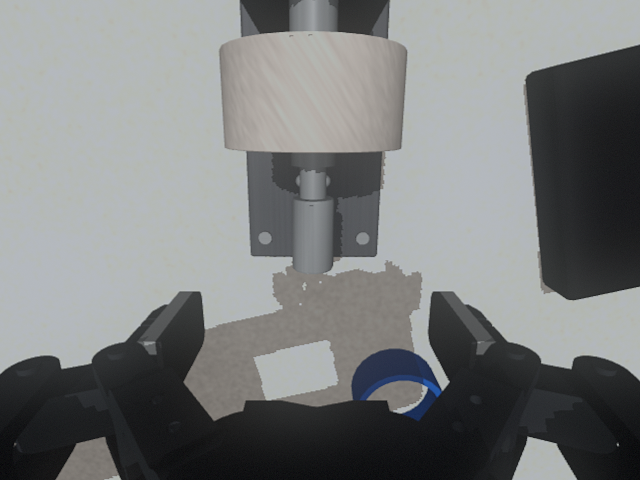

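Run:
```python
from h import *
im=cv2.imread('pics/w1.png'); cv2.imwrite('pics/z4.png',cv2.convertScaleAbs(cv2.resize(im[140:290,230:400],None,fx=4,fy=4,interpolation=cv2.INTER_CUBIC),alpha=1.6,beta=10))
g=cv2.cvtColor(im,cv2.COLOR_BGR2GRAY).astype(int)
for v in (160,178,185,192,205,215,225,240,255,262): print(v,g[v,284:346].tolist())
print('col',g[145:285,313].tolist())
```

```text
160 [71, 71, 71, 70, 69, 69, 70, 74, 81, 81, 85, 86, 88, 88, 89, 91, 92, 91, 91, 90, 91, 93, 93, 94, 94, 95, 96, 98, 98, 97, 97, 95, 93, 94, 90, 90, 90, 89, 88, 88, 89, 89, 88, 85, 85, 84, 84, 80, 78, 75, 73, 70, 68, 67, 68, 68, 68, 68, 71, 68, 70, 70]
178 [65, 68, 68, 68, 67, 65, 65, 66, 66, 64, 65, 65, 98, 121, 131, 115, 100, 108, 117, 121, 122, 127, 130, 132, 136, 139, 142, 144, 146, 144, 141, 137, 134, 131, 128, 124, 120, 114, 111, 105, 97, 84, 109, 123, 113, 95, 72, 63, 64, 66, 63, 65, 65, 62, 65, 64, 67, 66, 66, 64, 66, 65]
185 [64, 66, 66, 65, 65, 66, 65, 65, 64, 64, 64, 62, 64, 78, 98, 98, 97, 109, 116, 120, 123, 127, 129, 133, 135, 138, 141, 143, 146, 145, 141, 136, 133, 129, 126, 123, 118, 114, 109, 103, 95, 82, 94, 100, 80, 64, 63, 64, 64, 63, 61, 63, 62, 62, 63, 64, 63, 64, 64, 65, 65, 64]
192 [91, 91, 93, 94, 95, 78, 76, 86, 85, 73, 63, 61, 63, 61, 60, 70, 94, 108, 114, 119, 123, 126, 130, 131, 136, 138, 140, 142, 145, 142, 140, 135, 133, 130, 126, 123, 118, 113, 109, 104, 96, 82, 69, 62, 61, 63, 61, 62, 63, 63, 62, 63, 62, 62, 62, 65, 62, 63, 64, 64, 64, 63]
205 [89, 89
[... 1731 characters left out ...]
80, 178, 179]
col [176, 176, 177, 177, 177, 179, 179, 134, 97, 98, 100, 98, 99, 99, 99, 97, 99, 97, 97, 97, 96, 96, 98, 97, 94, 139, 149, 147, 146, 147, 146, 146, 145, 144, 145, 145, 145, 145, 144, 144, 145, 144, 144, 143, 144, 143, 143, 142, 142, 143, 143, 141, 143, 145, 122, 86, 99, 141, 145, 139, 125, 133, 138, 138, 137, 138, 138, 138, 139, 138, 139, 138, 137, 138, 139, 138, 138, 138, 137, 137, 137, 137, 137, 136, 136, 136, 136, 135, 136, 136, 136, 135, 136, 136, 137, 135, 136, 135, 135, 136, 134, 135, 135, 134, 135, 135, 135, 134, 134, 134, 135, 134, 134, 133, 133, 133, 133, 133, 133, 133, 133, 133, 132, 132, 131, 132, 132, 130, 126, 128, 130, 131, 131, 129, 128, 127, 128, 129, 131, 131]
```

View pics/z4.png

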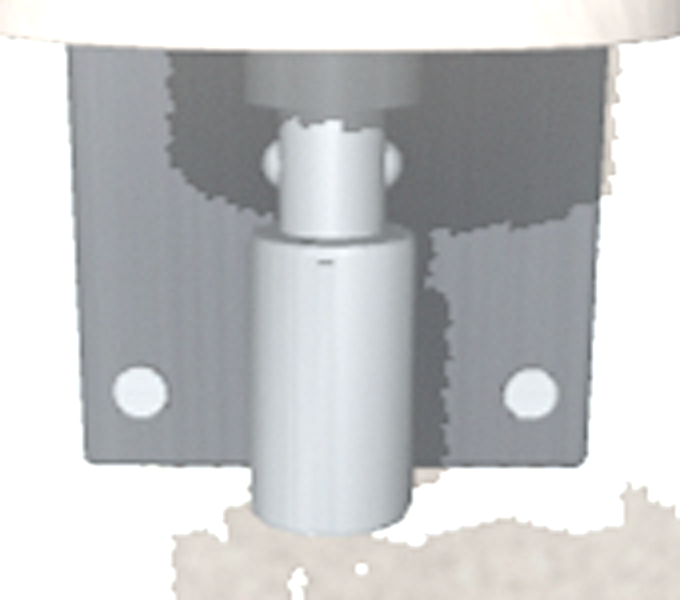

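Run:
```python
from h import *
s=r.sense(); P=(s['tool_pos'],s['tcp_rot'])
f=lambda u,v,z: tosp(onz('wrist',(u,v),.125+z,P))
print('cam',tosp(ray('wrist',(0,0),P)[0]))
for v,l,rr in [(205,293.3,332.8),(225,292.7,332.7),(240,292.5,332.5),(262,291.3,332.0),(185,299.3,325.5)]:
    print(v,'axis',f((l+rr)/2,v,0), 'width@z0',f(rr,v,0)[0]-f(l,v,0)[0])
print('outer rim',f(313,202.2,.013),'base',f(313,199,.008),'inner rim',f(313,169.5,.013))
for b in [(298,180.5),(327.5,180)]: print('ball',f(*b,0))
print('end rim top',f(312,267,.013),'roll face top',f(312,152,.05))
print('screws',f(265,238.5,-.112),f(362.7,238.5,-.112))
print('plate edge', f(251,256,-.113),f(378,256,-.113))
```

```text
cam [0.0011 0.0066 0.2239]
205 axis [-0.0007 -0.0378  0.    ] width@z0 0.023829392503274514
225 axis [-0.001  -0.0503  0.    ] width@z0 0.024482127253173544
240 axis [-0.0011 -0.0598  0.    ] width@z0 0.024752228342076098
262 axis [-0.0017 -0.0743  0.    ] width@z0 0.025599624833939277
185 axis [-0.0011 -0.0257  0.    ] width@z0 0.015582361090558397
outer rim [-0.0006 -0.0336  0.013 ] base [-0.0007 -0.0327  0.008 ] inner rim [-0.0006 -0.0152  0.013 ]
ball [-0.0096 -0.023   0.    ]
ball [ 0.0079 -0.0228  0.    ]
end rim top [-0.0014 -0.0727  0.013 ] roll face top [-0.0007 -0.0036  0.05  ]
screws [-0.0463 -0.0915 -0.112 ] [ 0.0443 -0.0917 -0.112 ]
plate edge [-0.0603 -0.109  -0.113 ] [ 0.0594 -0.1092 -0.113 ]
```

Run:
```python
from h import *
r.command_gripper(0.6,strength=40)
r.movel(sp(0,-.05,.10),RS,rate=.2)
r.movel(sp(0,-.05,.006),rate=.12,threshold=8)
s=r.sense(); print(s['time'],tosp(s['tool_pos']),s['force'])
r.movel(sp(0,-.02,.006),rate=.08,threshold=8)
for k in range(1):
    hit=r.movel(sp(0,.035,.006),rate=.03,threshold=7)
    s=r.sense(); print(hit,s['time'],tosp(s['tool_pos']),s['force'],s['force']@yd)
save('w2',r.get_image('wrist')); save('t2',r.get_image('top')); save('s2',r.get_image('side'))
```

```text
4.2917 [ 0.0004 -0.0499  0.1615] [-0.6137 -0.2397 -0.3393]
True 5.9833 [-0.0001  0.0159  0.1602] [ 0.0102 -0.785   0.8846] -0.7615969660458659
```

View pics/w2.png

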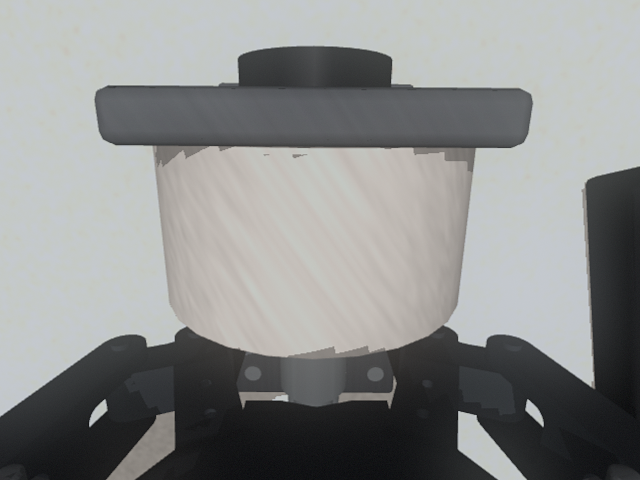

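View pics/s2.png

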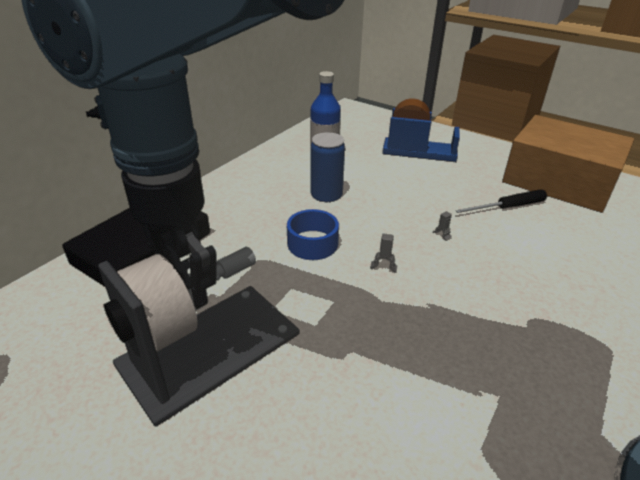

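Run:
```python
from h import *
for th in (10,12):
    hit=r.movel(sp(0,.035,.006),rate=.015,threshold=th)
    s=r.sense(); print(hit,s['time'],tosp(s['tool_pos']),s['force']@yd,s['force']@xd)
r.dwell(.3); s=r.sense(); print(tosp(s['tool_pos']),s['force']@yd)
```

```text
True 6.5833 [-0.0003  0.0164  0.1591] 0.172937777142474 0.5019913651689579
True 7.0167 [-0.0005  0.0169  0.1582] -1.4053487551919581 0.2891703042071664
[-0.0008  0.0169  0.1576] 0.02132288270986047
```

Run:
```python
from h import *
r.movel(sp(0,.008,.008),rate=.05); s=r.sense(); print(s['time'],tosp(s['tool_pos']),s['force']@yd)
for th in (15,):
    hit=r.movel(sp(0,.035,.008),rate=.02,threshold=th)
    s=r.sense(); print(hit,s['time'],tosp(s['tool_pos']),s['force']@yd,s['force']@xd)
P=(s['tool_pos'],s['tcp_rot']);im=r.get_image('wrist'); save('w3',im)
cv2.imwrite('pics/z5.png',cv2.resize(im[80:240,140:320,::-1],None,fx=4,fy=3.5,interpolation=cv2.INTER_CUBIC))
```

```text
7.6667 [0.0002 0.0076 0.1631] 0.4205663099449335
True 8.3667 [-0.      0.0176  0.1622] -1.5888256437108594 -0.1571654389747449
```

View pics/z5.png

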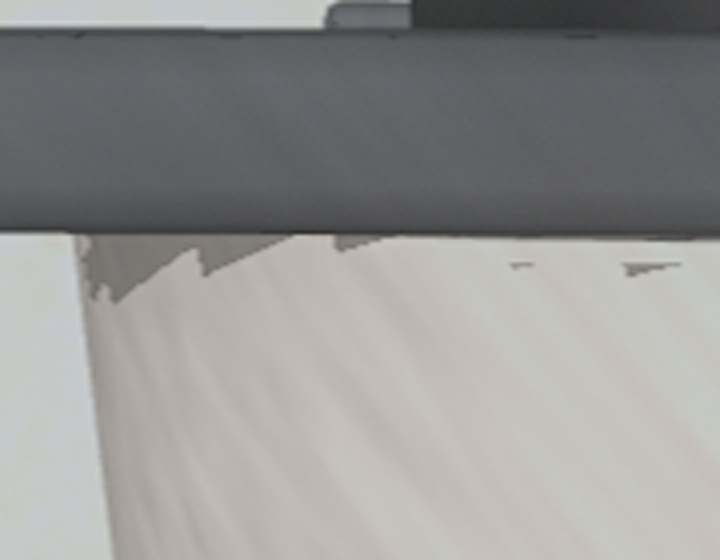

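Run:
```python
from h import *
r.movel(sp(0,-.05,.012),rate=.15)
r.movel(sp(0,-.06,.13),rate=.25)
R=Rdown(np.radians(25.6)); c=np.array([.4900,-.1455,0])
r.command_gripper(0.6)
r.move_to(c+[0,0,.155+.15]+R[:,2]*0.0,R)
s=r.sense(); P=(s['tool_pos'],s['tcp_rot']); im=r.get_image('wrist'); save('w4',im); print(s['time'],P,s['force'])
np.savez('w4.npz',p=P[0],R=P[1])
save('t4',r.get_image('top'))
```

```text
10.925 (array([ 0.4904, -0.1453,  0.3052]), array([[ 0.0005,  0.9022,  0.4313],
       [ 0.0001,  0.4313, -0.9022],
       [-1.    ,  0.0005,  0.0001]])) [0.5859 0.7927 0.2417]
```

View pics/w4.png

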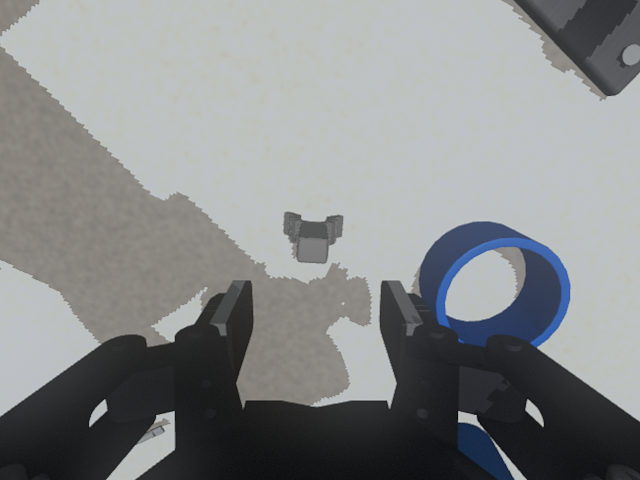

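View pics/t4.png

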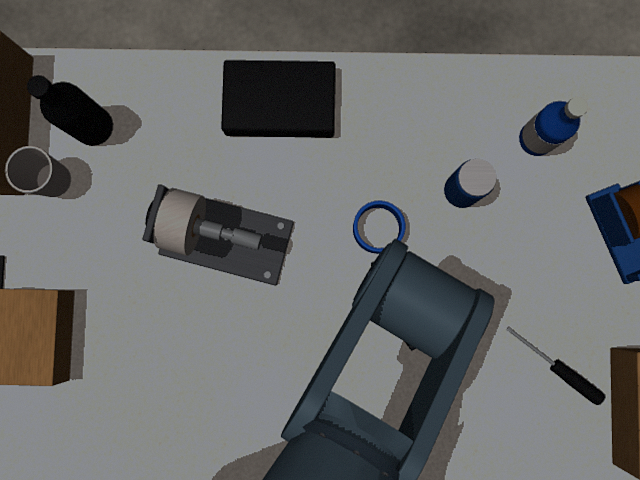

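Run:
```python
import cv2
im=cv2.imread('pics/w4.png'); cv2.imwrite('pics/z6.png',cv2.convertScaleAbs(cv2.resize(im[200:275,270:360],None,fx=8,fy=8,interpolation=cv2.INTER_CUBIC),alpha=1.3,beta=10))
t=cv2.imread('pics/t4.png'); cv2.imwrite('pics/z7.png',cv2.convertScaleAbs(cv2.resize(t[170:300,130:310],None,fx=4.4,fy=4.4,interpolation=cv2.INTER_CUBIC),alpha=1.6,beta=10))
```

```text
(no output)
```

View pics/z6.png

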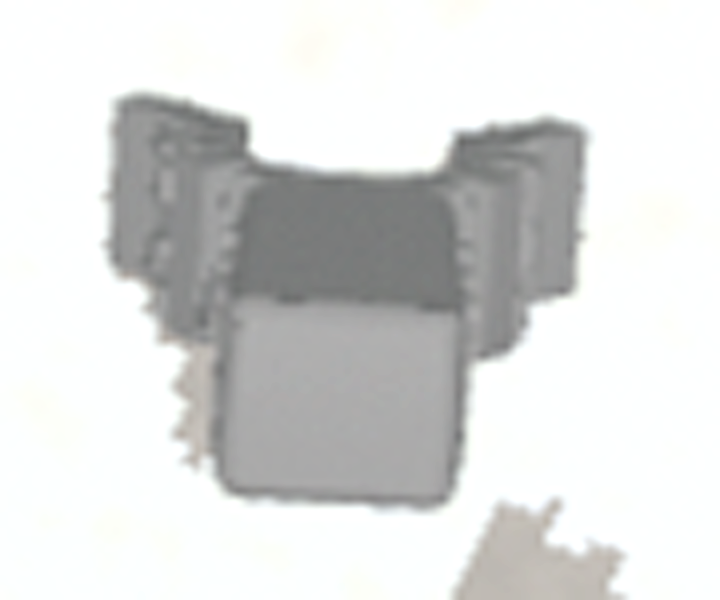

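View pics/z7.png

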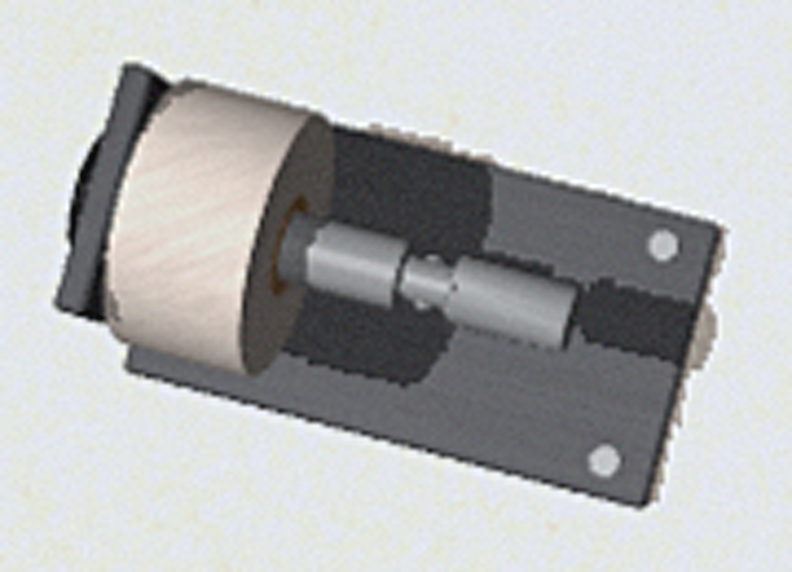

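Run:
```python
from h import *
d=np.load('w4.npz');P=(d['p'],d['R'])
f=lambda u,v,z: onz('wrist',(270+u/8,200+v/8),z,P)
q=[f(228,302,.0665),f(464,308,.0665),f(452,503,.0665),f(222,497,.0665)]
c=np.mean(q,0); print(q,c)
e=(q[1]-q[0]+q[2]-q[3]); print('yaw',np.degrees(np.arctan2(e[1],e[0])),[np.linalg.norm(q[i]-q[i-1]) for i in range(4)])
a,b=f(112,275,.0),f(578,295,.0); print('feet',a,b,np.linalg.norm(a-b),np.degrees(np.arctan2(*(b-a)[1::-1])))
t=lambda u,v:tosp(onz('top',(130+u/4.4,170+v/4.4),.125))
print('groove',t(404,275),t(457,283),t(430,280),'end',t(572,315))
```

```text
[array([ 0.4791, -0.1433,  0.0665]), array([ 0.4945, -0.1364,  0.0665]), array([ 0.5003, -0.1501,  0.0665]), array([ 0.4849, -0.1569,  0.0665])] [ 0.4897 -0.1466  0.0665]
yaw 23.965330190879076 [np.float64(0.014834520195710592), np.float64(0.01693064510858393), np.float64(0.014857368985061395), np.float64(0.016800955130141446)]
feet [ 0.4735 -0.1643  0.    ] [ 0.5141 -0.1471  0.    ] 0.04407132210806805 22.961933001109575
groove [-0.0003 -0.0126  0.    ] [ 0.0016 -0.0321  0.    ] [ 0.0002 -0.0223  0.    ] end [ 0.0008 -0.0757  0.    ]
```

Run:
```python
from h import *
R=Rdown(np.radians(24.)); c=np.array([.4898,-.1462,0])
r.command_gripper(0.42)
r.movel(c+[0,0,.155+.09],R,rate=.15)
r.movel(c+[0,0,.1547+.056],R,rate=.08,threshold=6)
s=r.sense(); print(s['time'],s['tool_pos'],s['force'])
r.command_gripper(0.0,strength=80)
s=r.sense(); print(s['time'],s['tool_pos'],s['opening'],s['force'])
save('w5',r.get_image('wrist')); 
r.movel(s['tool_pos']+[0,0,.10],rate=.1)
s=r.sense(); print(s['time'],s['tool_pos'],s['opening'],s['force'])
save('w6',r.get_image('wrist')); save('s6',r.get_image('side'))
```

```text
12.45 [ 0.4898 -0.1462  0.2106] [-0.7122 -0.2456 -0.6799]
12.75 [ 0.4901 -0.1463  0.2112] 0.19228532234163098 [-0.3706  0.3589  1.2374]
13.9583 [ 0.4898 -0.1462  0.3105] 0.19945517005834149 [ 0.4312  0.7069 -0.6878]
```

View pics/w6.png

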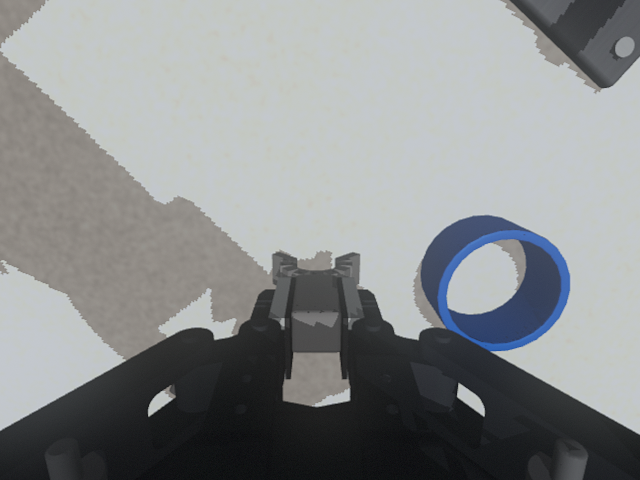

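View pics/s6.png

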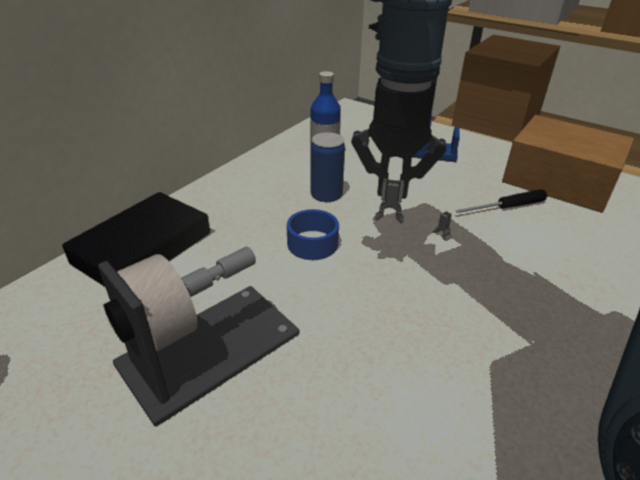

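Run:
```python
from h import *
R=Rdown(np.radians(24.))
r.move_to(sp(0,-.0225,.12),RS)
r.movel(sp(0,-.0225,.075),rate=.1)
r.dwell(.2)
s=r.sense(); print(s['time'],tosp(s['tool_pos'])-[0,0,.1547],s['force'],s['opening'])
save('w7',r.get_image('wrist'))
hit=r.movel(sp(0,-.0225,.035),rate=.02,threshold=5)
s=r.sense(); print(hit,s['time'],tosp(s['tool_pos'])-[0,0,.1547],s['force']@xd,s['force']@yd,s['force'][2])
save('w8',r.get_image('wrist'))
save('s8',r.get_image('side'))
```

```text
16.0 [ 0.0003 -0.0225  0.076 ] [-0.5931  1.6506 -0.2359] 0.19518230076059465
True 17.325 [-0.0006 -0.0225  0.0476] -2.0715804186931077 0.6984266280554305 2.0526154192216652
```

View pics/w8.png

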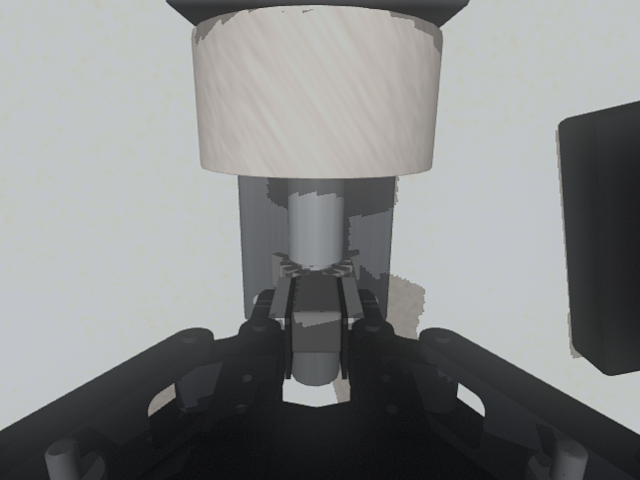

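View pics/s8.png

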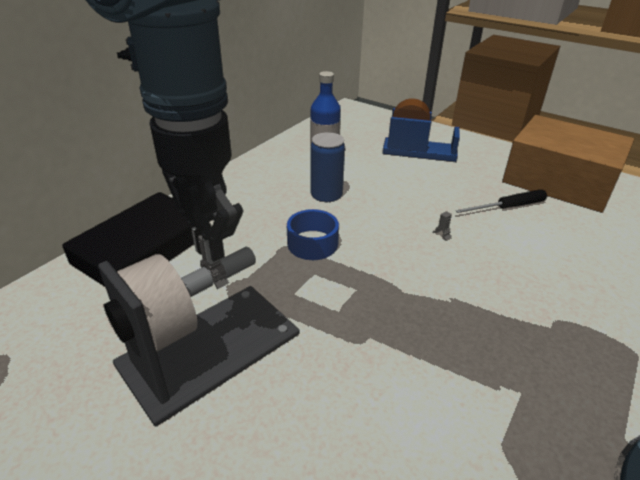

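Run:
```python
from h import *
def st(tag):
    s=r.sense(); f=s['force']; print(tag,round(s['time'],2),tosp(s['tool_pos'])-[0,0,.1547],'F xyz',np.round([f@xd,f@yd,f[2]],2)); return tosp(s['tool_pos'])-[0,0,.1547]
r.movel(sp(-.0003,-.0225,.0490),rate=.02); r.dwell(.1); a=st('up')
h=r.movel(sp(-.0003,-.0165,.0490),rate=.008,threshold=3.5); p=st(h)
r.movel(sp(-.0003,-.0225,.0490),rate=.02)
h=r.movel(sp(-.0003,-.0285,.0490),rate=.008,threshold=3.5); m=st(h)
ym=(p[1]+m[1])/2; print('mid',ym, 'span',p[1]-m[1])
r.movel(sp(-.0003,ym,.0490),rate=.02); r.dwell(.1)
st('mid')
h=r.movel(sp(.005,ym,.0490),rate=.008,threshold=3.5); p=st(h)
r.movel(sp(-.0003,ym,.0490),rate=.02)
h=r.movel(sp(-.0055,ym,.0490),rate=.008,threshold=3.5); m=st(h)
xm=(p[0]+m[0])/2; print('xmid',xm, p[0]-m[0])
r.movel(sp(xm,ym,.0490),rate=.02); r.dwell(.1); st('mid')
```

```text
up 17.77 [-0.0003 -0.0226  0.0488] F xyz [-1.02 -0.42 -0.22]
True 18.16 [-0.0005 -0.0213  0.0483] F xyz [-0.85 -1.06  0.31]
True 18.86 [-0.0005 -0.0247  0.0485] F xyz [0.43 1.3  1.14]
mid -0.023033162918894436 span 0.003423721831996889
mid 19.22 [-0.0004 -0.023   0.0488] F xyz [-0.06  0.16 -0.38]
True 19.62 [ 0.0014 -0.0231  0.0484] F xyz [-0.51 -0.66  2.2 ]
True 20.23 [-0.0012 -0.0231  0.0493] F xyz [ 0.9  -0.03  2.09]
xmid 9.616739001234434e-05 0.002540904936752451
mid 20.57 [ 0.     -0.0231  0.0487] F xyz [0.14 0.27 1.49]
```

Run:
```python
from h import *
def st(tag):
    s=r.sense(); f=s['force']; print(tag,round(s['time'],2),tosp(s['tool_pos'])-[0,0,.1547],'F xyz',np.round([f@xd,f@yd,f[2]],2),s['opening']); return tosp(s['tool_pos'])-[0,0,.1547]
h=r.movel(sp(.0001,-.0230,.036),rate=.02,threshold=22); st(h)
r.dwell(.1); st('')
save('w9',r.get_image('wrist')); save('s9',r.get_image('side'))
```

```text
False 21.38 [ 0.     -0.0229  0.0379] F xyz [-7.04 -2.03 15.09] 0.19034678998038518
 21.48 [ 0.     -0.0229  0.0379] F xyz [-6.47 -1.64 15.42] 0.19549889853661717
```

View pics/w9.png

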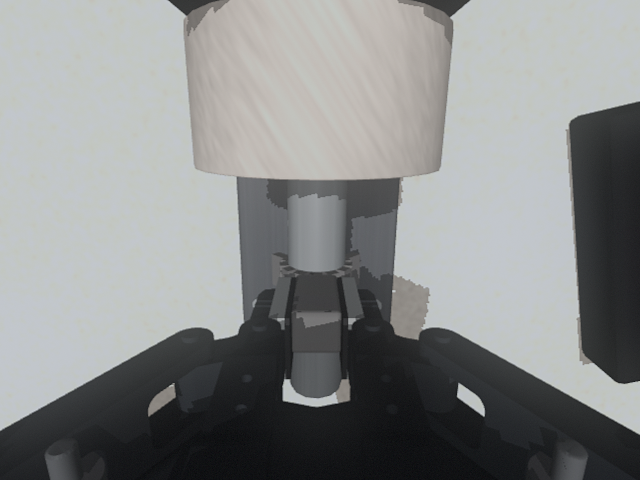

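Run:
```python
from h import *
def st(tag):
    s=r.sense(); f=s['force']; print(tag,round(s['time'],2),tosp(s['tool_pos'])-[0,0,.1547],'F xyz',np.round([f@xd,f@yd,f[2]],2),s['opening']); return tosp(s['tool_pos'])-[0,0,.1547]
h=r.movel(sp(.0001,-.0230,.0378),rate=.02); r.dwell(.1); st('unload')
h=r.movel(sp(.0001,-.0230,.0395),rate=.01,threshold=4); st(h); r.dwell(.1);st('')
```

```text
unload 21.93 [ 0.0002 -0.023   0.0381] F xyz [-1.03  0.37  5.36] 0.1948802819721621
True 22.13 [-0.     -0.0231  0.0384] F xyz [ 1.43 -0.27 -0.54] 0.19233204428097195
 22.23 [-0.     -0.0231  0.0382] F xyz [ 2.08 -0.45  0.05] 0.19458149713592615
```

Run:
```python
from h import *
def st(tag):
    s=r.sense(); f=s['force']; print(tag,round(s['time'],2),tosp(s['tool_pos'])-[0,0,.1547],'F xyz',np.round([f@xd,f@yd,f[2]],2),s['opening']); return tosp(s['tool_pos'])-[0,0,.1547]
h=r.movel(sp(.0001,-.0230,.0405),rate=.006,threshold=3); st(h); r.dwell(.1);st('')
save('w10',r.get_image('wrist')); im=r.get_image('side'); save('s10',im)
cv2.imwrite('pics/z10.png',cv2.convertScaleAbs(cv2.resize(im[220:310,140:270,::-1],None,fx=6,fy=6,interpolation=cv2.INTER_CUBIC),alpha=1.5,beta=10))
```

```text
False 22.69 [ 0.     -0.0231  0.0403] F xyz [ 2.23 -0.07 -2.19] 0.1902903566239903
 22.79 [ 0.     -0.0231  0.0403] F xyz [ 0.94  0.93 -2.27] 0.19763314685935593
```

View pics/z10.png

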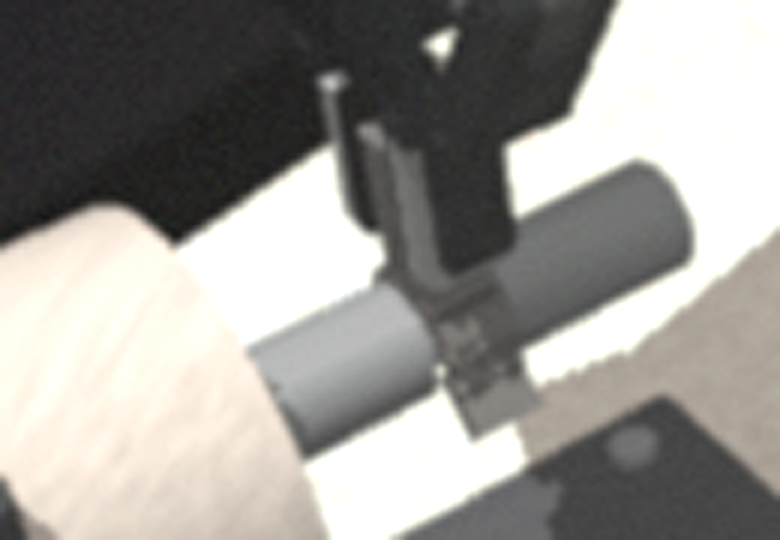

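Run:
```python
from h import *
def st(tag):
    s=r.sense(); f=s['force']; print(tag,round(s['time'],2),tosp(s['tool_pos'])-[0,0,.1547],'F xyz',np.round([f@xd,f@yd,f[2]],2),s['opening']); return f[2]
for z in (.0395,.0385,.0375,.0365,.0355,.0345):
    h=r.movel(sp(0,-.0230,z),rate=.01,threshold=15); r.dwell(.1); f=st((z,h))
    if f>20: break
```

```text
(0.0395, False) 23.24 [-0.     -0.023   0.0395] F xyz [ 0.91 -1.08 -1.28] 0.19396536220498453
(0.0385, False) 23.59 [ 0.     -0.023   0.0385] F xyz [ 0.16  0.65 -0.64] 0.1913092199419624
(0.0375, False) 23.94 [ 0.0001 -0.023   0.0381] F xyz [-0.8   0.43  6.46] 0.19418467408387863
(0.0365, False) 24.29 [ 0.0001 -0.0229  0.038 ] F xyz [-3.34 -1.3  10.74] 0.1910663557632315
(0.0355, False) 24.64 [ 0.0001 -0.0229  0.038 ] F xyz [-6.51 -1.68 16.65] 0.19535820804198367
(0.0345, False) 24.99 [ 0.0001 -0.0228  0.0379] F xyz [-9.2  -3.56 21.46] 0.19316940639285135
```

Run:
```python
from h import *
def st(tag):
    s=r.sense(); f=s['force']; print(tag,round(s['time'],2),tosp(s['tool_pos'])-[0,0,.1547],'F xyz',np.round([f@xd,f@yd,f[2]],2),s['opening']); return f[2]
r.movel(sp(0,-.0230,.0381),rate=.02); r.dwell(.1); st('unload')
r.command_gripper(0.45); st('open')
r.movel(sp(0,-.0230,.10),rate=.08); st('up')
r.movel(sp(0,-.0630,.14),rate=.15); st('up')
s=r.sense(); np.savez('w11.npz',p=s['tool_pos'],R=s['tcp_rot'])
w=r.get_image('wrist'); save('w11',w); im=r.get_image('side'); save('s11',im)
cv2.imwrite('pics/z11.png',cv2.convertScaleAbs(cv2.resize(im[220:310,140:270,::-1],None,fx=6,fy=6,interpolation=cv2.INTER_CUBIC),alpha=1.5,beta=10))
```

```text
unload 25.43 [ 0.0001 -0.023   0.0381] F xyz [-0.95 -0.34  4.39] 0.1959974456289851
open 25.77 [-0.0002 -0.0231  0.0375] F xyz [-0.58 -0.5  -0.4 ] 0.4490380807732232
up 26.69 [-0.0002 -0.023   0.0994] F xyz [ 0.08 -0.56 -0.41] 0.4504646252377727
up 27.22 [ 0.     -0.0633  0.1401] F xyz [ 0.55  0.1  -0.56] 0.44965464088963847
```

View pics/z11.png

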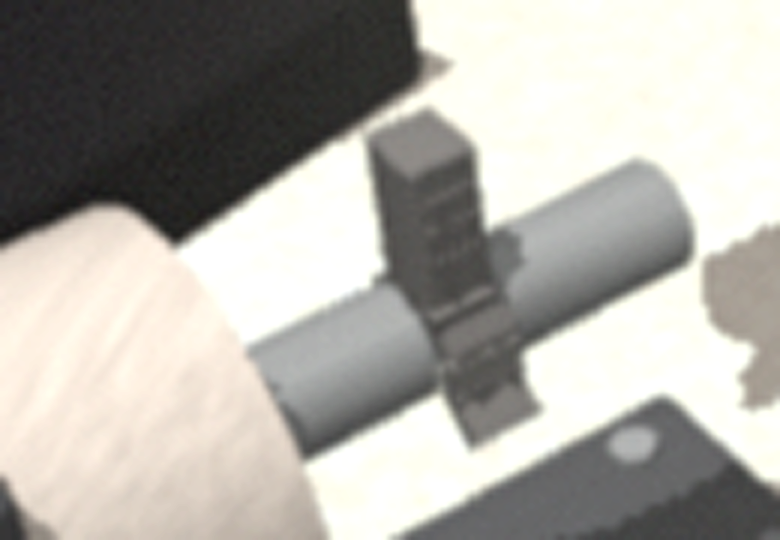

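View pics/w11.png

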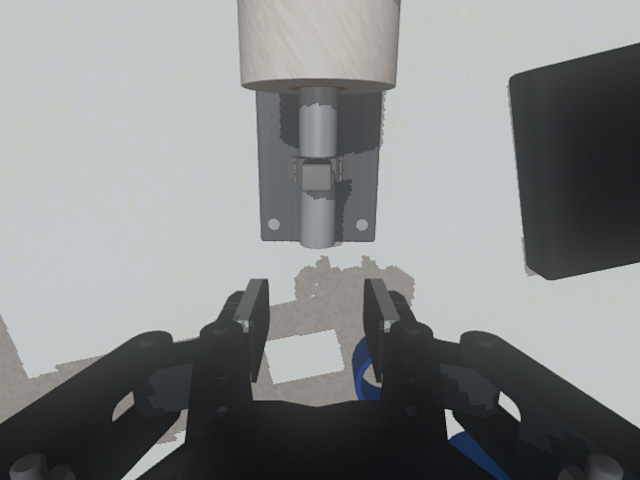

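Run:
```python
from h import *
d=np.load('w11.npz');P=(d['p'],d['R'])
im=cv2.imread('pics/w11.png')
cv2.imwrite('pics/z12.png',cv2.convertScaleAbs(cv2.resize(im[145:205,275:360],None,fx=8,fy=8,interpolation=cv2.INTER_CUBIC),alpha=1.4))
o1,d1=ray('wrist',(316.5,177),P);o2,d2=ray('side',(210.3,243.8))
t=np.linalg.lstsq(np.column_stack([d1,-d2]),o2-o1,rcond=None)[0]
a,b=o1+t[0]*d1,o2+t[1]*d2; print('tab top (expect z=.048)',tosp(a),tosp(b))
r.move_to(np.array([.40,-.30,.40]),Rdown(np.radians(-40)))
s=r.sense(); print(s['time'],s['force'])
save('t12',r.get_image('top')); save('s12',r.get_image('side'))
i=cv2.imread('pics/t12.png'); cv2.imwrite('pics/z13.png',cv2.convertScaleAbs(cv2.resize(i[170:300,130:310],None,fx=4.4,fy=4.4,interpolation=cv2.INTER_CUBIC),alpha=1.6,beta=10))
```

```text
tab top (expect z=.048) [-0.0012 -0.0234  0.0437] [-0.0014 -0.0237  0.0437]
28.875 [ 0.4919  0.0882 -0.4354]
```

View pics/z12.png

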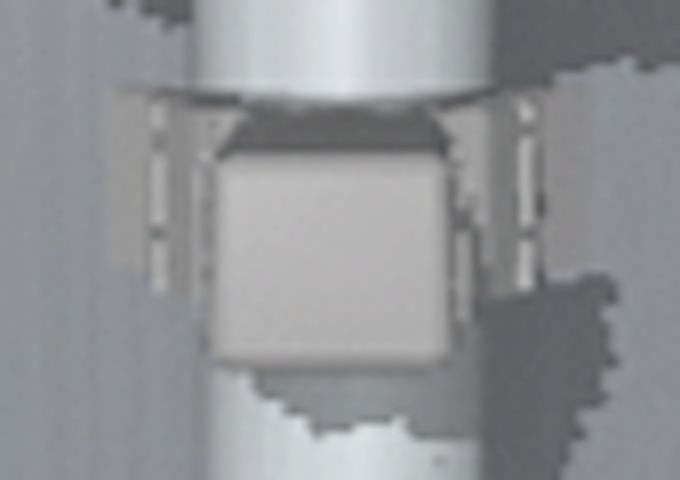

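View pics/z13.png

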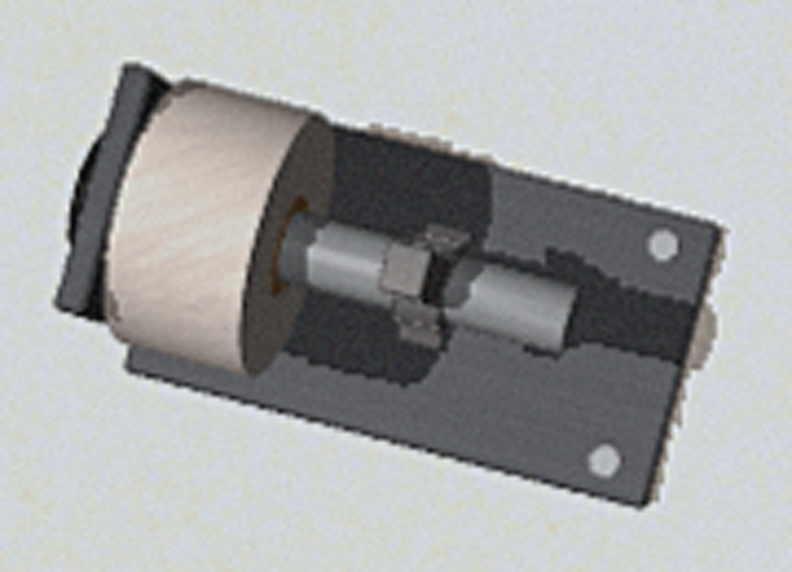

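View pics/s12.png

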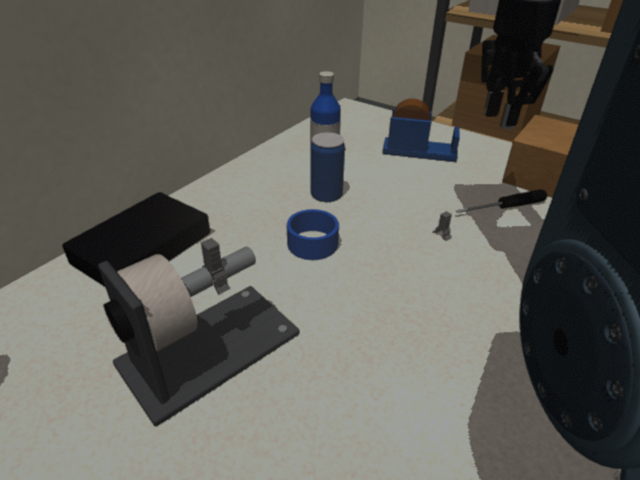

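Run:
```python
from h import *
d=np.load('w11.npz');P=(d['p'],d['R'])
def tri(A,B):
    (o1,d1),(o2,d2)=A,B
    t=np.linalg.lstsq(np.column_stack([d1,-d2]),o2-o1,rcond=None)[0]; a,b=o1+t[0]*d1,o2+t[1]*d2
    return tosp((a+b)/2),np.linalg.norm(a-b)
im=cv2.imread('pics/s12.png'); cv2.imwrite('pics/z14.png',cv2.convertScaleAbs(cv2.resize(im[230:350,130:310],None,fx=4.4,fy=4.4,interpolation=cv2.INTER_CUBIC),alpha=1.5,beta=10))
T=lambda u,v:ray('top',(130+u/4.4,170+v/4.4)); W=lambda u,v:ray('wrist',(275+u/8,145+v/8),P); S=lambda u,v:ray('side',(140+u/6,220+v/6))
print('tab W/S',tri(W(333,258),S(422,143)),'T/W',tri(T(407,270),W(333,258)),'T/S',tri(T(407,270),S(422,143)))
print('screw S/T', tri(ray('side',(140+632/6,220+445/6)),T(603,461)),tri(ray('wrist',(273.5,224.5),P),T(603,461)),tri(ray('side',(140+632/6,220+445/6)),ray('wrist',(273.5,224.5),P)))
```

```text
tab W/S (array([-0.0014, -0.0235,  0.0437]), np.float64(0.00046646927536201906)) T/W (array([-0.0013, -0.0228,  0.0478]), np.float64(1.749462881325908e-05)) T/S (array([-0.0015, -0.0228,  0.0444]), np.float64(0.0016489833296115181))
screw S/T (array([-0.0322, -0.0744, -0.0483]), np.float64(0.05038847459592799)) (array([-0.0461, -0.0889, -0.1033]), np.float64(0.0006267108710556341)) (array([-0.0329, -0.058 , -0.0289]), np.float64(0.024273669273237732))
```

View pics/z14.png

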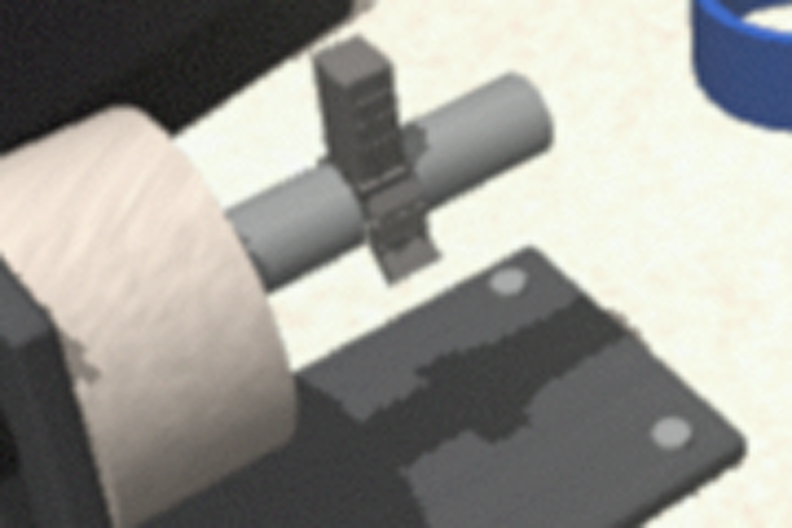

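Run:
```python
from h import *
d=np.load('w11.npz');P=(d['p'],d['R'])
def tri(A,B):
    (o1,d1),(o2,d2)=A,B
    t=np.linalg.lstsq(np.column_stack([d1,-d2]),o2-o1,rcond=None)[0]; a,b=o1+t[0]*d1,o2+t[1]*d2
    return tosp((a+b)/2),np.linalg.norm(a-b)
Z=lambda u,v:ray('side',(130+u/4.4,230+v/4.4)); T=lambda u,v:ray('top',(130+u/4.4,170+v/4.4))
W=lambda u,v:ray('wrist',(u,v),P)
print('near screw',tri(Z(670,433),T(603,461)),tri(Z(670,433),W(273.5,224.5)))
print('far screw',tri(Z(508,280),T(663,245)),tri(Z(508,280),W(361.5,224.5)), tri(T(663,245),W(361.5,224.5)))
```

```text
near screw (array([-0.0468, -0.0885, -0.1121]), np.float64(0.001756733616847393)) (array([-0.0467, -0.0907, -0.1132]), np.float64(0.0017967249242595632))
far screw (array([ 0.0437, -0.0896, -0.112 ]), np.float64(0.001933309225535834)) (array([ 0.0438, -0.0911, -0.1129]), np.float64(0.0006562682701236365)) (array([ 0.0433, -0.0896, -0.1057]), np.float64(0.0008831142908573124))
```

Run:
```python
from h import *
c=r.get_calibration('side')
def pr(x,y,z):
    X=H0+xd*x+yd*y+np.array([0,0,.125+z]); q=c['K']@(c['R']@X+c['t']); q=q[:2]/q[2]; return (q-[130,230])*4.4
im=cv2.imread('pics/z14.png')
for y in (.0,-.06):
    # silhouette: extreme points of circle perpendicular to axis dir in image
    th=np.linspace(0,2*np.pi,181); pts=np.array([pr(.013*np.cos(t),y,.013*np.sin(t)) for t in th])
    ax=pr(0,y-.01,0)-pr(0,y+.01,0); n=np.array([-ax[1],ax[0]])/np.linalg.norm(ax); d=pts@n
    print(y,'axis',pr(0,y,0),'sil',pts[d.argmin()],pts[d.argmax()])
for dz in (-.003,0,.003):
    print(dz,'tabtop',pr(0,-.023,.048+dz),'foot',pr(-.0185,-.031,-.0185+dz),pr(-.0185,-.015,-.0185+dz))
g=cv2.cvtColor(cv2.imread('pics/s12.png'),cv2.COLOR_BGR2GRAY).astype(int)
# vertical profile of real image through rod at z14 u=280 and u=480
for u in (280,480):
    col=round(130+u/4.4); print(u,'v z14',[(round((v-230)*4.4),int(g[v,col])) for v in range(240,300)])
```

```text
0.0 axis [295.1341 218.2815] sil [273.899  175.9967] [316.8038 260.2769]
-0.06 axis [477.3634 126.6034] sil [457.4501  86.4445] [497.8029 166.4349]
-0.003 tabtop [347.7247  55.7369] foot [435.5817 259.3577] [387.2083 285.3211]
0 tabtop [346.3513  46.8953] foot [434.5475 251.6163] [386.012  277.5454]
0.003 tabtop [344.9691  37.9976] foot [433.507  243.8283] [384.8085 269.7224]
280 v z14 [(44, 18), (48, 19), (53, 21), (57, 52), (62, 102), (66, 143), (70, 156), (75, 158), (79, 157), (84, 157), (88, 157), (92, 157), (97, 157), (101, 157), (106, 157), (110, 158), (114, 156), (119, 157), (123, 158), (128, 157), (132, 157), (136, 158), (141, 157), (145, 158), (150, 157), (154, 157), (158, 158), (163, 158), (167, 159), (172, 157), (176, 145), (180, 118), (185, 99), (189, 99), (194, 102), (198, 103), (202, 103), (207, 104), (211, 103), (216, 105), (220, 104), (224, 100), (229, 95), (233, 95), (238, 89), (242, 86), (246, 80), (251, 78), (255, 72), (260, 66), (264, 60), (268, 51), (273, 47), (277, 41), (282, 61), (286, 112), (290, 150), (295, 158), (299, 156), (304, 155)]
480 v z14 [(44, 154), (48, 154), (53, 154), (57, 154), (62, 156), (66, 158), (70, 159), (75, 159), (79, 152), (84, 125), (88, 100), (92, 98), (97, 100), (101, 103), (106, 105), (110, 107), (114, 106), (119, 102), (123, 103), (128, 99), (132, 95), (136, 93), (141, 88), (145, 83), (150, 79), (154, 73), (158, 68), (163, 62), (167, 57), (172, 51), (176, 50), (180, 74), (185, 119), (189, 150), (194, 157), (198, 157), (202, 158), (207, 158), (211, 157), (216, 156), (220, 156), (224, 158), (229, 158), (233, 157), (238, 157), (242, 157), (246, 157), (251, 156), (255, 158), (260, 158), (264, 151), (268, 114), (273, 72), (277, 57), (282, 57), (286, 56), (290, 57), (295, 57), (299, 58), (304, 57)]
```

Run:
```python
from h import *
s=cv2.imread('pics/s0.png') if False else cv2.imread('pics/side0.png')
cv2.imwrite('pics/z15.png',cv2.convertScaleAbs(cv2.resize(s[222:282,350:430],None,fx=8,fy=8,interpolation=cv2.INTER_CUBIC),alpha=1.5,beta=10))
def tri(A,B):
    (o1,d1),(o2,d2)=A,B
    t=np.linalg.lstsq(np.column_stack([d1,-d2]),o2-o1,rcond=None)[0]; a,b=o1+t[0]*d1,o2+t[1]*d2
    return (a+b)/2,np.linalg.norm(a-b)
for v in (236,237,238): print(tri(ray('top',(388.8,303.3)),ray('side',(387,v))))
s=cv2.imread('pics/s12.png')
cv2.imwrite('pics/z16.png',cv2.convertScaleAbs(cv2.resize(s[230:300,180:260],None,fx=8,fy=8,interpolation=cv2.INTER_CUBIC),alpha=1.5,beta=10))
```

```text
(array([ 0.4896, -0.1454,  0.065 ]), np.float64(0.001294666825056564))
(array([ 0.4896, -0.1457,  0.063 ]), np.float64(0.0013998374787274142))
(array([ 0.4895, -0.1459,  0.0609]), np.float64(0.0015053846183823137))
```

View pics/z15.png

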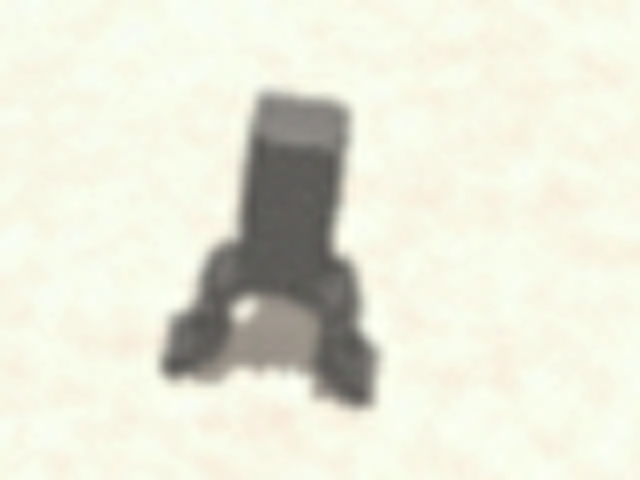

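View pics/z16.png

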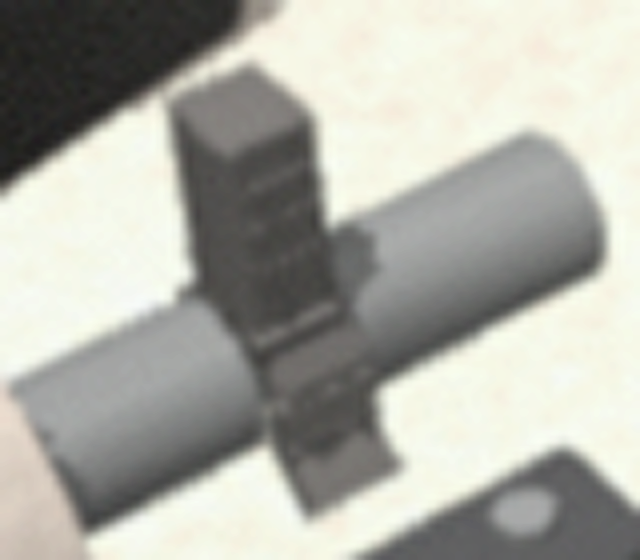

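Run:
```python
from h import *
a=r.get_image('side').astype(int); b=cv2.imread('pics/side0.png')[:,:,::-1].astype(int)
print('max diff can/tape/small',[int(np.abs(a-b)[y0:y1,x0:x1].mean()) for x0,x1,y0,y1 in [(305,350,130,205),(280,345,205,262),(430,458,205,245)]])
print(r.sense()['time']); r.hand_in()
```

```text
max diff can/tape/small [1, 1, 1]
29.025
the job is handed in; nothing more can be done
```

I pushed the roll home, pressed the larger clip into the groove, released it there and handed the job in at 29.0 s of the 72 s allowed. I have no verdict back.

- **Roll:** I pushed it with both fingers astride the spindle. Each push stopped at its force limit of 7 to 15 N against a firm stop. The last top view shows no gap to the upright.
- **Groove:** The cameras put its middle at about y = -23 mm. On a light probe the clip dropped in, and the tab stopped about 41 mm above the axis, where the lips meet the balls. Feeling side to side gave a middle of y = -23.0 mm, with 3.4 mm of play against about 3 mm expected.
- **Seating:** It pushed home to a hard stop with the tab 31.1 mm above the axis (31 mm is seated). The highest press reading was about 21 N. A light upward pull of about 2 N lifted the tab about 2 mm within its play, so I pressed it down again before letting go.
- **After release:** The clip stands upright and square on the neck. The small clip, tape ring and can look unchanged from the start in the side picture.

**Check that disagreed:** camera triangulation put the seated tab top at 44.4 mm (top and side cameras) and 43.7 mm (wrist and side), against about 48 mm expected. The top and side cameras also read about 3 mm low on the same clip standing on the table, where its height is known. Corrected for that, the top and side figure is about 47.4 mm, which agrees with the hard stop. Top and wrist together read 47.8 mm, but they put the base-plate screws 5 to 8 mm too high, so I gave that little weight.

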